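# Slide the saw's cover plate under the inspection bridge

### The job

Slide the long cover plate (the oblong one with two stud holes) in through the flared mouth of the low inspection bridge, flat on the bench between the guide rails and under the camera head, until it sits fully home against the end stop. Leave the square cover and the round cover where they lie.

Things in the scene. Friction and masses are not known exactly. Their poses are not given: they have to be found in the camera images.
- cover: The part to inspect: an oblong flat plate of bare cast aluminium with two dark stud holes in line along its top, 52 mm (its x) by 120 mm (its y, the long axis) by 16 mm high, about 0.15 to 0.3 kg, loose on the bench. Origin at the centre of its underside. It can be gripped across its 52 mm width; it is the same either way round.
- bridge: Low dark steel bridge with a grey camera head, fixed. Origin on the bench under the head, y along the lane: push from the open +y mouth towards -y (robot's right). Beam 44 mm along y, underside 28 mm up; head top 60 mm. Rails 14 mm high, inner faces x = ±34 mm, y -60 to 40, flaring to 96 mm gap at y 72. Stop face y = -60: a plate fully home is centred on the origin. Bench clear ahead of it to y 240.
- square_cover: Bystander: square aluminium cover with one large hole and four small ones, 58 x 58 x 16 mm, loose on the bench. Origin at the centre of its underside.
- round_cover: Bystander: round aluminium cover, 76 mm in diameter and 22 mm high, loose on the bench. Origin at the centre of its underside.
There are look-alikes about, which are no part of the job. Of the things shaped like the bridge, the steel one is meant.

How it is judged (in metres and radians):
At the end, for the whole second after the job is handed in: The long cover plate lies flat on the bench between the guide rails, its centre within 12 mm along the lane and 15 mm across it of the point under the camera window, its long axis within 0.2 rad of the lane, and at rest (y of cover in the frame of bridge between -0.012 and 0.012 m and x of cover in the frame of bridge between -0.015 and 0.015 m and angle between the y axis of cover and the y axis of bridge, either way round below 0.2 rad and height (world z) of cover below 0.005 m and angle between cover's own z axis and vertical below 0.1 rad and linear speed of cover below 0.01 m/s); the robot touches nothing.
It fails at once if the square cover is shifted by more than 25 mm (distance of square_cover from where it was at the start of the episode above 0.025 m).
It fails at once if the round cover is shifted by more than 25 mm (distance of round_cover from where it was at the start of the episode above 0.025 m).
It also fails if it takes over 45 s, if anything falls off the work surface, if the arm or the gripper's body presses on something with over 40 N, if the wrist force passes 120 N, or if a joint passes its speed limit or range.

### The arm

A 6-joint arm with a two-finger parallel gripper is mounted at the origin on the work surface. World frame = base frame: x ahead of the robot, y to its left, z up, the work surface at z = 0. Lengths are in mm, angles in rad, forces in N, time in s.
With the tool pointing down it reaches from about 325 to 875 mm from the base axis. Payload 4.4 kg.
Tool frame: the origin (TCP) lies on the centre line of the jaws, within the pads' length; the fingertips stand ahead of it and the grasp point (between the pads) lies 6 mm ahead of it (ctrl.tcp_to_tips is the z of the fingertips in the tool frame, in mm); z points along the fingers, y is the direction in which the jaws open and shut (so a half turn about z gives the same grasp; the last joint's range is limited). The gripper opens to 85 mm and grips with 20 to 120 N. Pads are 22 mm wide; open, the fingers measure 114 mm over their backs; the gripper's body (76 mm by 85 mm) begins 54 mm behind the grasp point. The pads swing forward as they close: fully open they stand 13 mm farther back than shut.
Start: joints at [0.982, 0.207, 1.542, -0, 1.393, -0.15], TCP at [244.3, 520.524, 256.282] pointing down, gripper open.
Joint ranges: [-2.73, 2.73], [-0.86, 2.22], [0.23, 2.46], [-1.11, 4.25], [0.08, 2.63], [-2.82, 2.82]. Speed limits (rad/s): [2.79, 2.79, 3.14, 3.14, 3.14, 3.14].

### API

Orientations are given as a 3x3 rotation matrix whose columns are the frame's x, y, z axes.
In Python, from plant import ctrl, sensors, optics gives the robot as it stands. Calls block until the motion is done:
- ctrl.move_ptp(position, orientation): joint-space move of the TCP to a pose.
- ctrl.move_l(position, rot=None, vel=150, threshold=None): straight line of the TCP; rot=None keeps the orientation; vel is the mean speed in mm/s. With threshold (N) it stops when the force on the tool has changed by that much, and returns True; else False.
- ctrl.set_joints(angles): joint-space move.
- ctrl.gripper_to(opening, force=None): finger opening in mm; force is the grip in N (None keeps the last); returns when the fingers have stopped.
- ctrl.hold(seconds).
- ctrl.solve_ik(position, orientation): joint angles nearest the present ones, or None.
- sensors.read_state(): the state.
- optics.grab_frame(name): name is "side" or "top"; returns (picture, depth): 384x512x3 uint8, red, green, blue; 384x512 float32, mm along the optical axis (not along the pixel's ray), 0 where there is no reading.
- optics.camera_params(name): a dict with "mtx" (3x3 intrinsics, pixels), "k1" (the pictures are not rectified: a ray, as slopes to the right and down, at radius r is drawn at 1 + k1 r^2 times it, then the intrinsics apply), "R" (3x3) and "t" (3): a world point X has camera coordinates R X + t. Camera axes: x right, y down, z forward; pixel columns grow to the right and rows downward; lengths in mm; the calibration is good to about 2 mm. A picture is of the moment at which its call begins. camera_params takes no time and is no camera call.
A pose or a line that the arm cannot do raises ctrl.MotionError and nothing moves.
- ctrl.finish_job(): hands the job in, once; it reports no verdict.
The state is a dict: "t": time; "q": joint angles; "qvel": joint speeds; "tau": joint torques, N m; "eef_pos": TCP position; "eef_rot": TCP orientation; "force": force on the tool from outside, world axes, zero at the start; "wrist_torque": the same for the moment, N m; "grip_width": finger opening in mm.
Only numpy, scipy, OpenCV 4.12 (cv2) and the standard library are available. Lean on these libraries where they do the work, as an engineer would, in place of code of your own. Each camera call takes 0.05 s, during which the arm holds its last target. There are 200 camera calls.

## Working session

There is one attempt and no reset: what is moved stays moved. The work goes in short steps, each a Python script; the robot and the scene stay as the last script left them, time stands still between calls to the robot, and variables do not carry over. Pictures are saved under pics/ and viewed, about 8 in all and at most 12, crops included, and the job is handed in when it is done.

```bash
mkdir -p pics
cat > h.py <<'E'
import numpy as np, cv2
from plant import ctrl, sensors, optics
def grab(n):
    im,d=optics.grab_frame(n); np.savez('pics/'+n+'.npz',im=im,d=d); return im,d
def px2plane(cam,uv,z):
    P=optics.camera_params(cam);K=np.array(P["mtx"]);R=np.array(P["R"]);t=np.array(P["t"])
    uv=np.asarray(uv,float).reshape(-1,1,2)
    s=cv2.undistortPoints(uv,K,np.array([P["k1"],0,0,0,0.])).reshape(-1,2)
    d=np.c_[s,np.ones(len(s))]@R; c=-R.T@t
    return c+d*((z-c[2])/d[:,2])[:,None]
def pxdepth(cam,d):
    P=optics.camera_params(cam);K=np.array(P["mtx"]);R=np.array(P["R"]);t=np.array(P["t"])
    v,u=np.mgrid[:d.shape[0],:d.shape[1]]
    s=cv2.undistortPoints(np.c_[u.ravel(),v.ravel()].astype(float).reshape(-1,1,2),K,np.array([P["k1"],0,0,0,0.])).reshape(-1,2)
    X=np.c_[s,np.ones(len(s))]*d.reshape(-1,1)
    return ((X-t)@R).reshape(*d.shape,3)
E
python3 - <<'E'
from h import *
for n in("top","side"):
    im,d=grab(n); cv2.imwrite(f'pics/{n}0.png',im[...,::-1])
    P=optics.camera_params(n);R=np.array(P["R"]);print(n,P["mtx"],P["k1"],-R.T@np.array(P["t"]),R[2])
s=sensors.read_state();print(s["t"],s["force"],s["eef_rot"],ctrl.tcp_to_tips)
E
```

```text
top [[405.27918296   0.         260.83363741]
 [  0.         405.27918296 189.77352918]
 [  0.           0.           1.        ]] -0.0005794542098887092 [ 386.68972566   17.28422506 1232.78272058] [ 0.07870621  0.00684928 -0.99687433]
side [[464.46929379   0.         254.63345637]
 [  0.         464.46929379 194.87602284]
 [  0.           0.           1.        ]] -0.054002532697014285 [ 241.45600977 -935.84839412 1025.76217327] [ 0.16824718  0.6890099  -0.70495265]
0.1 [-0.5752313  -0.02778868 -0.9530191 ] [[-9.05290460e-01  4.24791542e-01 -1.15254615e-03]
 [ 4.24793007e-01  9.05288765e-01 -1.77547838e-03]
 [ 2.89178884e-04 -2.09691719e-03 -9.99997760e-01]] 25.0
```

View pics/top0.png

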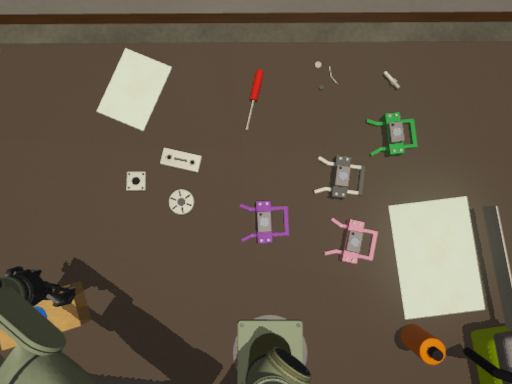

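View pics/side0.png

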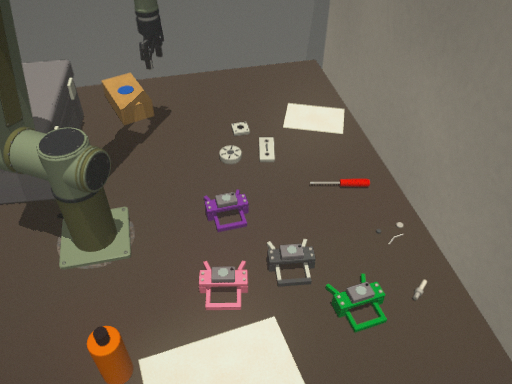

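The top view has the long plate at about (181,160), the square cover at (136,181) and the round cover at (181,202). The dark steel bridge is at (343,177) with its mouth to the left (+y). The purple, pink and green bridges are the decoys. Next I'll measure these positions.

Run:
```python
from h import *
z=np.load('pics/top.npz');im=z['im'];d=z['d']
a=cv2.resize(im[135:225,115:205],None,fx=4.4,fy=4.4,interpolation=cv2.INTER_CUBIC)
b=cv2.resize(im[135:225,300:390],None,fx=4.4,fy=4.4,interpolation=cv2.INTER_CUBIC)
cv2.imwrite('pics/crop1.png',np.hstack([a,b])[...,::-1])
g=im.min(2); m=((g>120)*255).astype(np.uint8); m[:, :115]=0;m[:135]=0;m[225:]=0;m[:,205:]=0
m=cv2.morphologyEx(m,cv2.MORPH_CLOSE,np.ones((5,5)))
for c in cv2.findContours(m,cv2.RETR_EXTERNAL,cv2.CHAIN_APPROX_NONE)[0]:
    if cv2.contourArea(c)<50: continue
    w=px2plane('top',c.reshape(-1,2),16)[:,:2].astype(np.float32)
    print(cv2.minAreaRect(w))
# bridge points by depth
X=pxdepth('top',d); s=X[140:215,305:385].reshape(-1,3)
print('bench z',np.median(X[150:170,210:230,2]), X[100:110,200:230,2].mean())
for lo,hi in((9,20),(30,46),(50,70)):
    q=s[(s[:,2]>lo)&(s[:,2]<hi)]; print(lo,hi,len(q),q.mean(0) if len(q) else '',cv2.minAreaRect(q[:,:2].astype(np.float32)) if len(q) else '')
```

```text
((449.61639404296875, 266.0160827636719), (72.50415802001953, 72.36790466308594), 0.6145921349525452)
((511.1575927734375, 404.59423828125), (54.71750259399414, 57.60294723510742), 1.1509817838668823)
((576.1315307617188, 269.47113037109375), (119.9418716430664, 51.43935775756836), 76.9954605102539)
bench z 0.28930100012468096 4.600451321755168
9 20 390 [ 529.80493962 -241.06671279   14.0205128 ] ((534.4721069335938, -232.8153076171875), (154.65188598632812, 233.2537384033203), 0.5375261902809143)
30 46 334 [ 519.81155939 -207.95297688   41.23910647] ((521.2029418945312, -210.49256896972656), (44.37346649169922, 124.16478729248047), 82.47633361816406)
50 70 293 [ 520.60603082 -209.87478009   59.747418  ] ((532.611572265625, -211.94378662109375), (39.97134017944336, 82.914306640625), 82.89567565917969)
```

View pics/crop1.png

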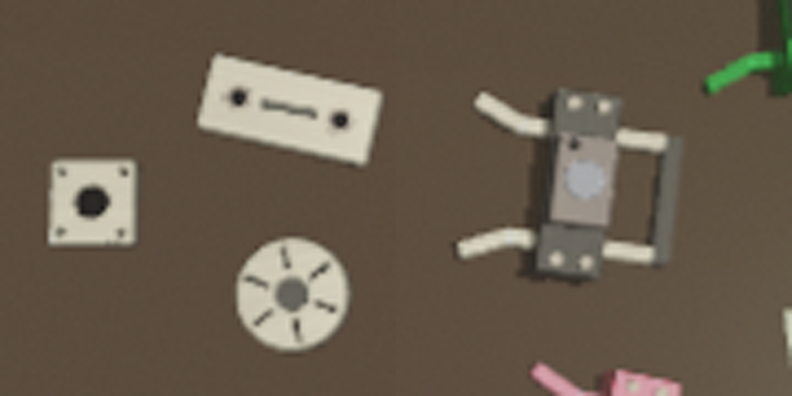

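The crop shows the plate with its two stud holes tilted about 13°. It also shows the bridge's white rails, with the flared mouth on the left, the stop bar on the right, and a lane tilt of about 0.13 rad. I'll check the bridge pose from the rails and then pick the plate.

```bash
cat >> h.py <<'E'
def rot(jaw):  # tool down, jaw axis (world xy)
    a,b=np.array(jaw[:2])/np.hypot(*jaw[:2]); return np.array([[-b,a,0],[a,b,0],[0,0,-1.]])
def st(msg=''):
    s=sensors.read_state(); print(msg,'t',round(s['t'],2),'p',np.round(s['eef_pos'],1),'F',np.round(s['force'],1),'w',round(s['grip_width'],1),flush=True)
    return s
A=np.deg2rad(82.6); YB=np.array([np.cos(A),np.sin(A)]); XB=np.array([YB[1],-YB[0]]); OB=np.array([521.,-210.3])
def B(x,y): return OB+x*XB+y*YB
def tob(p): p=np.asarray(p)[...,:2]-OB; return np.stack([p@XB,p@YB],-1)
def best(jaw,p):  # pick the half turn with the smaller last-joint angle
    c=[(abs(q[5]),s) for s in(1,-1) for q in[ctrl.solve_ik(p,rot(s*np.array(jaw)))] if q is not None]
    return rot(min(c)[1]*np.array(jaw))
E
python3 - <<'E'
from h import *
im=np.load('pics/top.npz')['im']; 
m=(im.min(2)>140).astype(np.uint8)*255; m[:150]=0;m[200:]=0;m[:,:312]=0;m[:,368:]=0
for c in cv2.findContours(m,cv2.RETR_EXTERNAL,cv2.CHAIN_APPROX_NONE)[0]:
    if cv2.contourArea(c)<8: continue
    b=tob(px2plane('top',c.reshape(-1,2),14)); print('rail bit min',b.min(0).round(1),'max',b.max(0).round(1),'mean',b.mean(0).round(1))
a=np.deg2rad(76.995); u=np.array([np.cos(a),np.sin(a)]); jaw=np.array([u[1],-u[0]]); P=np.array([576.1,269.5])
R=best(jaw,[*P,120]); print(ctrl.solve_ik([*P,120],R),[ctrl.solve_ik([*B(0,y),40],best(XB,[*B(0,y),40])) for y in(150,70)])
ctrl.gripper_to(66); print(ctrl.tcp_to_tips)
ctrl.move_ptp([*P,100],R); st('above')
ctrl.move_l([*P,45],vel=150)
hit=ctrl.move_l([*P,20],vel=25,threshold=6); st(f'touch {hit}')
E
```

```text
rail bit min [-44.1 -59.3] max [-34.3 -28.8] mean [-39.2 -44.6]
rail bit min [-54.3  22.6] max [-34.  70.] mean [-43.6  46.3]
rail bit min [ -8.  -26.5] max [20.   3.8] mean [  6.6 -11.1]
rail bit min [ 34.  -60.1] max [ 43.8 -29.1] mean [ 38.7 -45.2]
rail bit min [35.1 22.2] max [56.  69.3] mean [43.7 45.7]
[ 3.01609303e-01  4.66354365e-01  1.49710908e+00 -4.44089210e-16
  1.17812921e+00  5.28589372e-01] [array([-2.72605520e-01,  4.19615522e-01,  1.77219186e+00, -4.44089210e-16,
        9.49785274e-01, -1.43451156e-01]), array([-4.17634884e-01,  4.27271672e-01,  1.76047285e+00, -4.44089210e-16,
        9.53848132e-01, -2.88480520e-01])]
25.0
above t 2.07 p [575.8 270.7 100.7] F [-0.5  0.1 -0.7] w 66.1
touch False t 3.73 p [576.3 269.6  20.2] F [-0.2 -0.2  0.1] w 65.5
```

The bridge pose agrees with the rails: inner faces at ±34, ends at -60. The fingertips haven't reached the bench yet, so I'll feel on down and then grip.

Run:
```python
from h import *
P=st()['eef_pos'][:2]
P=[576.1,269.5]
hit=ctrl.move_l([*P,10],vel=20,threshold=6); s=st(f'touch {hit}')
z=s['eef_pos'][2]+6
ctrl.move_l([*P,z],vel=50); ctrl.gripper_to(45,force=40); st('gripped')
ctrl.move_l([*P,z+40],vel=80); s=st('lift')
im,d=grab('side'); cv2.imwrite('pics/side1.png',cv2.resize(im[60:220,160:360],None,fx=3.5,fy=3.5)[...,::-1])
```

```text
t 3.73 p [576.3 269.6  20.2] F [-0.2 -0.2  0.1] w 65.5
touch True t 4.01 p [576.6 269.7  18.5] F [-0.5  0.   4.9] w 66.1
gripped t 4.58 p [576.1 269.5  24.5] F [ 0.7 -0.1  2. ] w 51.0
lift t 5.22 p [576.1 269.5  64.9] F [-0.1  0.3 -1.7] w 51.3
```

View pics/side1.png

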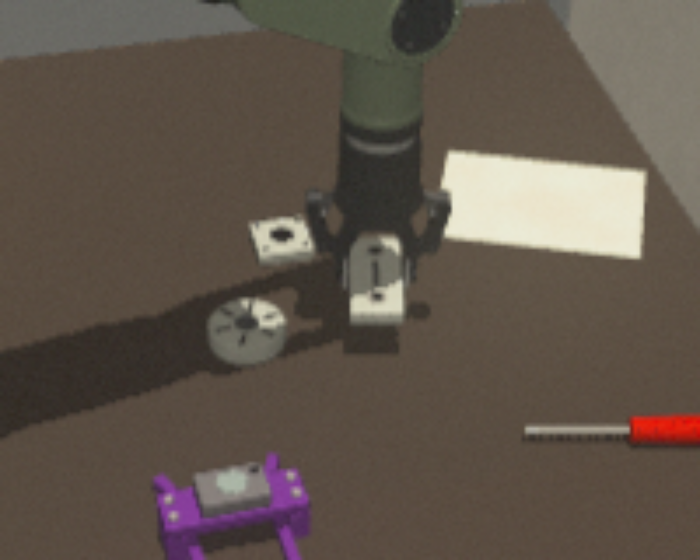

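The plate is gripped and lifted level at crop position (376,280), and the neighbouring covers are untouched. Next I'll carry it to the lane, set it down and slide its nose into the rails.

Run:
```python
from h import *
R=best(XB,[*B(0,165),65])
ctrl.move_l([*B(0,165),65],rot=R,vel=200); st('above lane')
ctrl.move_l([*B(0,165),30],vel=80)
hit=ctrl.move_l([*B(0,165),23.5],vel=20,threshold=5); s=st(f'down {hit}')
z=s['eef_pos'][2]
hit=ctrl.move_l([*B(0,100),z],vel=60,threshold=15); s=st(f'slid {hit}'); print(tob(s['eef_pos']))
ctrl.gripper_to(64); p=s['eef_pos']
ctrl.move_l([p[0],p[1],95],vel=120)
ctrl.move_l([*B(0,230),95],vel=150); st('clear')
im,d=grab('top'); cv2.imwrite('pics/top2.png',cv2.resize(im[130:220,250:390],None,fx=5,fy=5,interpolation=cv2.INTER_CUBIC)[...,::-1])
```

```text
above lane t 7.02 p [542.2 -45.9  64.9] F [-0.6  0.4 -0.7] w 50.8
down True t 7.95 p [542.9 -46.9  24.5] F [ 0.3 -0.3  5.2] w 51.1
slid False t 9.18 p [ 533.8 -111.7   24.5] F [0.4 0.4 3.5] w 51.1
[1.72311275e-02 9.94026045e+01]
clear t 11.22 p [550.5  17.3  94.8] F [-0.  -0.8  0.4] w 64.1
```

View pics/top2.png

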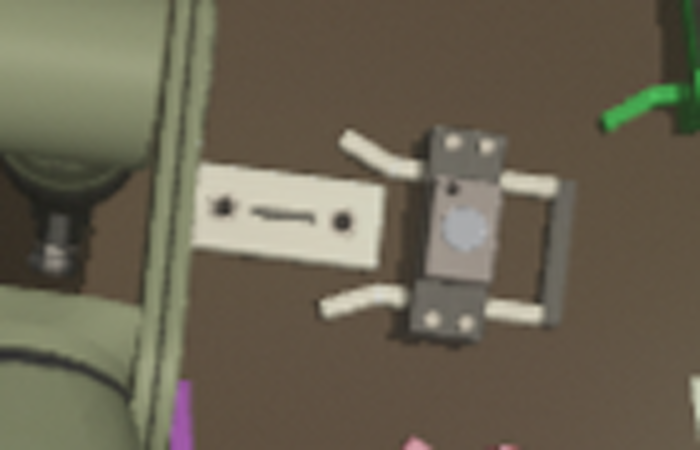

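The plate lies aligned with the lane, nose at the start of the straight rails (crop 380,228). Now I'll push its rear end home with the fingers partly closed.

Run:
```python
from h import *
ctrl.gripper_to(24)
ctrl.move_l([*B(0,200),60],vel=120)
ctrl.move_l([*B(0,200),34],vel=100)
hit=ctrl.move_l([*B(0,200),15],vel=25,threshold=5); s=st(f'touch {hit}')
z=s['eef_pos'][2]+5
ctrl.move_l([*B(0,195),z],vel=50); st()
hit=ctrl.move_l([*B(0,80),z],vel=60,threshold=12); s=st(f'push {hit}'); print(tob(s['eef_pos']))
if not hit:
    hit=ctrl.move_l([*B(0,64),z],vel=20,threshold=12); s=st(f'push2 {hit}'); print(tob(s['eef_pos']))
```

```text
touch True t 13.16 p [547.3 -12.1  25. ] F [-0.3 -0.1  5.1] w 24.0
 t 13.46 p [546.3 -17.3  30.2] F [-0.5 -0.3 -0.4] w 24.1
push False t 15.53 p [ 531.3 -130.9   30. ] F [-0.4 -0.1 -0.3] w 23.9
[2.56894338e-02 8.00358484e+01]
push2 True t 16.18 p [ 529.6 -142.4   29.7] F [1.1 0.7 0.1] w 24.4
[-0.26093349 68.47760391]
```

Run:
```python
from h import *
ctrl.move_l([*B(0,110),30],vel=80); ctrl.move_l([*B(0,110),110],vel=150); ctrl.move_l([*B(0,330),150],vel=200)
st('clear')
im,d=grab('top'); si,_=grab('side')
a=cv2.resize(im[130:220,290:390],None,fx=4,fy=4,interpolation=cv2.INTER_CUBIC)
b=cv2.resize(si[220:310,240:340],None,fx=4,fy=4,interpolation=cv2.INTER_CUBIC)
cv2.imwrite('pics/end.png',np.hstack([a,b])[...,::-1])
m=(im.min(2)>120).astype(np.uint8)*255; m[:150]=0;m[200:]=0;m[:,:300]=0;m[:,368:]=0
for c in cv2.findContours(m,cv2.RETR_EXTERNAL,cv2.CHAIN_APPROX_NONE)[0]:
    if cv2.contourArea(c)<8: continue
    q=tob(px2plane('top',c.reshape(-1,2),16)); print('min',q.min(0).round(1),'max',q.max(0).round(1))
    if abs(q[:,0].mean())<15:
        w=cv2.minAreaRect(q.astype(np.float32)); print('  rect',w)
```

```text
clear t 18.79 p [563.1 116.1 149.4] F [-0.4  0.5 -0.5] w 24.1
min [-45.4 -61.8] max [-34.1 -28.1]
min [-54.5  22.6] max [-34.2  70.3]
min [-24.4  21. ] max [26.5 58.5]
  rect ((1.0161781311035156, 39.65887451171875), (37.32012939453125, 51.02193069458008), 89.538330078125)
min [-24.7 -62.3] max [43.9  9.1]
  rect ((9.784217834472656, -26.553607940673828), (71.0711898803711, 68.69063568115234), 89.51408386230469)
min [32.9 22.5] max [56.  69.9]
```

View pics/end.png

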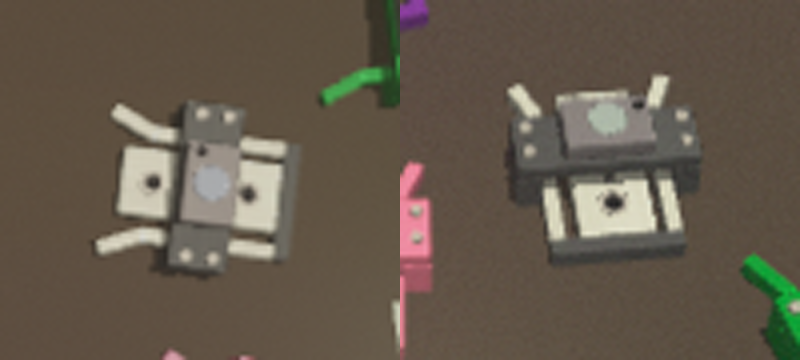

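Both views show the plate between the rails and against the stop bar. The measured rear end is at y = 58.5 mm (60 is nominal), x is about +1 mm and yaw about 0.01 rad. The gripper is clear, so I'm handing in.

Run:
```python
from h import *
ctrl.finish_job(); st()
```

```text
the job is handed in; nothing more can be done
the job is handed in; nothing more can be done
```

The long cover plate is home in the steel inspection bridge, and the job is handed in after about 19 s of the 45 s allowed. No verdict was reported.

**What I did:** I found the plate and the bridge in the top view and checked the bridge pose against its white rails. I gripped the plate across its width, set it down in the lane and slid its nose up to the straight rails. Then I released it and pushed its rear end with the partly closed fingers until the end stop was felt. After that I backed off and lifted clear.

**Last checks:**
- **Position:** the plate's rear end measured y = 58.5 mm against 60 nominal, so its centre is about 1.5 mm from home along the lane. It is about 1 mm off across the lane and 0.01 rad off in angle, and the side view shows it flat against the stop bar.
- **Push:** the fingers stopped at y = 68.5 mm, where I had expected about 71 mm. That is 2–3 mm off, within the calibration and pad-width uncertainty.
- **Bystanders:** I did not measure the square and round covers again at the end. They looked unmoved in the side view after the lift, and no move afterwards brought the gripper near them.

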